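Finish the carton layer, slide the loaded board out to the post and hold it

TASK

Stand the two loose gift cartons from the bench upright in the two empty places on the plywood board, so that the four make one windmill layer, each lying crosswise to its neighbours with small gaps between them, and let go of them. Then take the board by its wooden grip bar and slide it straight out over the end of the steel stand, without tipping it or upsetting the cartons, until its front edge is level with the pointed post beside it; it is front-heavy there and would tip, so keep hold of it and finish while still holding it level on the stand. Leave the sauce bottles and the label roll where they are.

Things in the scene. Friction and masses are not known exactly. Their poses are not given: they have to be found in the camera images.
- stand: Low fixed steel stand: flat top 220 mm (x) by 300 mm (y), 80 mm high. Origin on the bench under its centre. Its +y axis is the outward direction; the board slides out over the edge at y = +150 mm. It has no guides or stops. z up.
- board: Loose plywood board lying on the stand: 200 mm (x) by 320 mm (y), 12 mm thick, 0.4 kg, with a wooden grip bar across it near the back end. Origin at the centre of its underside. Axes nearly those of the stand, +y to its front edge. At the start the front edge overhangs the stand by 30 to 60 mm. Loaded with four cartons, its centre of gravity lies about 135 to 140 mm behind the front edge. It slides with ordinary friction (a few newtons).
- board_grip (a point): Centre of the grip bar that stands on the board: 120 mm long (board's x), 18 mm thick (board's y), 50 mm high above the board's upper face; this point is half-way up it, 25 mm above the board's upper face, 300 mm behind the front edge. Axes as the board's.
- board_front (a point): Middle of the board's front edge, on its upper face. Axes as the board's: +y outward, z up.
- post_tip (a point): Tip of the steel pointer post that marks how far the board must reach: a rod of 8 mm on a 50 mm square foot, fixed to the bench beside the board's path, 135 mm high. Axes parallel to the stand's: +y outward. The board's front edge must come to the same y as this point (165 to 195 mm of overhang). The rod's axis is 150 mm to the +x side of the stand's centre line.
- carton_a_mid (a point): Plain brown gift carton, one of four alike: closed body 110 x 70 mm and 42 mm high, with an upright cardboard carrying fin in the middle of its top, 60 mm long (along the carton's 110 mm side), 10 mm thick, rising 42 mm more; 84 mm high overall, about 0.11 kg. This point is at its centre, 42 mm above its underside (the top face of the body, foot of the fin). x along the 110 mm side and the fin, z up. Starts loose on the bench.
- carton_b_mid (a point): Plain brown gift carton, one of four alike: closed body 110 x 70 mm and 42 mm high, with an upright cardboard carrying fin in the middle of its top, 60 mm long (along the carton's 110 mm side), 10 mm thick, rising 42 mm more; 84 mm high overall, about 0.11 kg. This point is at its centre, 42 mm above its underside (the top face of the body, foot of the fin). x along the 110 mm side and the fin, z up. Starts loose on the bench.
- carton_c_mid (a point): Plain brown gift carton, one of four alike: closed body 110 x 70 mm and 42 mm high, with an upright cardboard carrying fin in the middle of its top, 60 mm long (along the carton's 110 mm side), 10 mm thick, rising 42 mm more; 84 mm high overall, about 0.11 kg. This point is at its centre, 42 mm above its underside (the top face of the body, foot of the fin). x along the 110 mm side and the fin, z up. Starts on the board, in place near_back.
- carton_d_mid (a point): Plain brown gift carton, one of four alike: closed body 110 x 70 mm and 42 mm high, with an upright cardboard carrying fin in the middle of its top, 60 mm long (along the carton's 110 mm side), 10 mm thick, rising 42 mm more; 84 mm high overall, about 0.11 kg. This point is at its centre, 42 mm above its underside (the top face of the body, foot of the fin). x along the 110 mm side and the fin, z up. Starts on the board, in place far_front.
- place_near_back (a point): An empty or filled place of the layer, on the board's upper face (this point is the centre of the carton's footprint there). Axes as the board's. Back place on the robot's side: carton lies with its 110 mm side across the board (along x). Filled at the start.
- place_far_back (a point): An empty or filled place of the layer, on the board's upper face (this point is the centre of the carton's footprint there). Axes as the board's. Back place on the side away from the robot: carton lies with its 110 mm side along the board (along y). Empty at the start; either loose carton will do.
- place_far_front (a point): An empty or filled place of the layer, on the board's upper face (this point is the centre of the carton's footprint there). Axes as the board's. Front place on the side away from the robot: carton lies with its 110 mm side across the board (along x). Filled at the start.
- place_near_front (a point): An empty or filled place of the layer, on the board's upper face (this point is the centre of the carton's footprint there). Axes as the board's. Front place on the robot's side: carton lies with its 110 mm side along the board (along y). Empty at the start; either loose carton will do. Cartons in their places stand 8 mm apart.
- sauce1: Bystander: amber sauce bottle with black cap, 52 mm across, 150 mm high, upright on the bench. Origin under its centre.
- sauce2: Bystander: the same sort of bottle.
- labelroll: Bystander: roll of white labels lying flat, 84 mm across, 50 mm high. Origin under its centre.
Things that resemble listed ones, but are neither listed nor needed, are in the scene too. Leave any blue or red look-alike of the part that bears carton_a_mid alone.

How it is judged (in metres and radians):
On the way:
1. the four cartons stand in the windmill layer, let go, with the board not yet slid out past 100 mm of overhang ((((horizontal distance between carton_a_mid and place_far_back below 0.016 m and angle between the x axis of carton_a_mid and the y axis of board_front, either way round below 0.2 rad and z of carton_a_mid in the frame of place_far_back between 0.034 and 0.05 m) and (horizontal distance between carton_b_mid and place_near_front below 0.016 m and angle between the x axis of carton_b_mid and the y axis of board_front, either way round below 0.2 rad and z of carton_b_mid in the frame of place_near_front between 0.034 and 0.05 m)) or ((horizontal distance between carton_b_mid and place_far_back below 0.016 m and angle between the x axis of carton_b_mid and the y axis of board_front, either way round below 0.2 rad and z of carton_b_mid in the frame of place_far_back between 0.034 and 0.05 m) and (horizontal distance between carton_a_mid and place_near_front below 0.016 m and angle between the x axis of carton_a_mid and the y axis of board_front, either way round below 0.2 rad and z of carton_a_mid in the frame of place_near_front between 0.034 and 0.05 m))) and horizontal distance between carton_c_mid and place_near_back below 0.016 m and angle between the x axis of each of carton_c_mid, carton_d_mid and the x axis of board_front, either way round below 0.2 rad and z of carton_c_mid in the frame of place_near_back between 0.034 and 0.05 m and horizontal distance between carton_d_mid and place_far_front below 0.016 m and z of carton_d_mid in the frame of place_far_front between 0.034 and 0.05 m and contact force between the fingers and carton_a below 0.3 N and contact force between the fingers and carton_b below 0.3 N and contact force between the fingers and carton_c below 0.3 N and contact force between the fingers and carton_d below 0.3 N and y of board_front in the frame of stand below 0.25 m), for 0.2 s.
At the end, for the whole second after the job is handed in: Board held by the fingers (over 1 N), at rest, level within 0.04 rad on the stand only; front edge within 10 mm of the post along the outward direction, 30 mm of the centre line, square within 0.1 rad; four cartons upright, untouched, within 16 mm and 0.2 rad of their places ((((horizontal distance between carton_a_mid and place_far_back below 0.016 m and angle between the x axis of carton_a_mid and the y axis of board_front, either way round below 0.2 rad and z of carton_a_mid in the frame of place_far_back between 0.034 and 0.05 m) and (horizontal distance between carton_b_mid and place_near_front below 0.016 m and angle between the x axis of carton_b_mid and the y axis of board_front, either way round below 0.2 rad and z of carton_b_mid in the frame of place_near_front between 0.034 and 0.05 m)) or ((horizontal distance between carton_b_mid and place_far_back below 0.016 m and angle between the x axis of carton_b_mid and the y axis of board_front, either way round below 0.2 rad and z of carton_b_mid in the frame of place_far_back between 0.034 and 0.05 m) and (horizontal distance between carton_a_mid and place_near_front below 0.016 m and angle between the x axis of carton_a_mid and the y axis of board_front, either way round below 0.2 rad and z of carton_a_mid in the frame of place_near_front between 0.034 and 0.05 m))) and horizontal distance between carton_c_mid and place_near_back below 0.016 m and angle between the x axis of each of carton_c_mid, carton_d_mid and the x axis of board_front, either way round below 0.2 rad and z of carton_c_mid in the frame of place_near_back between 0.034 and 0.05 m and horizontal distance between carton_d_mid and place_far_front below 0.016 m and z of carton_d_mid in the frame of place_far_front between 0.034 and 0.05 m and contact force between the fingers and carton_a below 0.3 N and contact force between the fingers and carton_b below 0.3 N and contact force between the fingers and carton_c below 0.3 N and contact force between the fingers and carton_d below 0.3 N and y of board_front in the frame of post_tip between -0.01 and 0.01 m and x of board_front in the frame of stand between -0.03 and 0.03 m and angle between the y axis of board_front and the y axis of stand, either way round below 0.1 rad and angle between board_front's own z axis and vertical below 0.04 rad and contact force between the fingers and board above 1 N and contact force between board and stand above 1 N and linear speed of board below 0.02 m/s and contact force between board and post below 0.2 N and contact force between board and sauce1 below 0.2 N and contact force between board and sauce2 below 0.2 N and contact force between board and labelroll below 0.2 N and height (world z) of board_front between 0.088 and 0.098 m); the arm keeps its last pose, push and grip.
It fails at once if the board tips (more than 0.15 rad) (angle between board_front's own z axis and vertical above 0.15 rad).
It fails at once if a carton is tipped over (angle between any of carton_a_mid, carton_b_mid, carton_c_mid, carton_d_mid's own z axis and vertical above 0.7 rad).
It fails at once if a bottle or the label roll is moved more than 30 mm (distance of any of sauce1, sauce2, labelroll from where it was at the start of the episode above 0.03 m).
It also fails if it takes over 72 s, if anything falls off the work surface, if the arm or the gripper's body presses on something with over 40 N, if the wrist force passes 120 N, or if a joint passes its speed limit or range.

ROBOT

A 6-joint arm with a two-finger parallel gripper is mounted at the origin on the work surface. World frame = base frame: x ahead of the robot, y to its left, z up, the work surface at z = 0. Lengths are in mm, angles in rad, forces in N, time in s.
With the tool pointing down it reaches from about 400 to 925 mm from the base axis. Payload 12.5 kg.
Tool frame: the origin (TCP) lies at the very end of the fingers, on their centre line; the grasp point (between the pads) lies 19 mm behind it (grip_depth is the distance from the TCP to the grasp point, in mm); z points along the fingers, y is the line along which they close (so a half turn about z gives the same grasp; the last joint's range is limited). The gripper opens to 95 mm and grips with 3 to 60 N. Pads are 20 mm wide; open, the fingers measure 119 mm over their backs; the gripper's body (75 mm by 180 mm) begins 59 mm behind the grasp point.
Start: joints at [-1.442, 0.491, 1.559, -0, 1.092, -0.106], TCP at [145.428, -607.866, 186.461] pointing down, gripper open.
Joint ranges: [-3.1, 3.1], [-0.84, 2.19], [0.05, 2.79], [-1.13, 4.28], [0.06, 2.93], [-2.69, 2.69]. Speed limits (rad/s): [2.22, 2.22, 2.79, 3.14, 3.14, 3.14].

INTERFACE

Orientations are given as a unit quaternion [w, x, y, z].
In Python, from workcell import get_state, read_camera, close_job, grip_depth gives the robot as it stands. The module is installed in compiled form; this text tells all that it offers.
- The arm moves only by the tool servo_tool, never from a script. Its argument "deltas" is one flat list of numbers, 5 for each row, row after row: the closure, from -1 (fully open) to 1 (shut), then the shift along the tool's x, y, z in m, then the turn about the tool's z in degrees. In form: [jaw, x, y, z, turn, jaw, x, y, z, turn, ...]. A call has 1 to 12 rows; each row is the pose to reach, as a shift and turn from the pose commanded when the call began, along the tool's axes at that moment; what a row does not reach only later rows make up. A row lasts 1/10 s, in which the tool goes at most 50 mm and 8.59 degrees, less where a joint would pass 70% of its speed; a pose out of reach is approached as far as the arm can. A call with a gripper value outside its range is refused whole. The fingers move at their own pace and stop on an object; "squeeze" is the grip in N (left out, the last holds). Time passes only in rows, so rows that repeat a pose let the fingers close. It gives the time, the measured TCP pose, the force, the opening and the grip force at its end, in the units of the state.
- get_state(): the state, without advancing time (a new reading comes with each control period).
- read_camera(name): name is "side" or "top" or "wrist"; returns a dict with "image" (480x640x3 uint8, red, green, blue), "z_map" (480x640 float32, mm along the optical axis (not along the pixel's ray), 0 where there is no reading), "K" (3x3 intrinsics, pixels), "rvec" (rotation vector, rad) and "tvec" (3), from world to camera coordinates, as OpenCV has them. Camera axes: x right, y down, z forward; pixel columns grow to the right and rows downward; lengths in mm; the calibration is good to about 2 mm. A picture is of the moment at which its call begins.
- close_job(): hands the job in; it is judged then, once.
The state is a dict: "t": time; "joint_positions": joint angles; "joint_velocities": joint speeds; "effort": joint torques, N m; "position": TCP position; "eef_rot": TCP orientation; "force": force on the tool from outside, world axes, zero at the start; "ft_torque": the same for the moment, N m; "opening": opening from 0.0 (shut) to 1.0 (fully open); "grasp_force": force on a finger pad.
Only numpy, scipy, OpenCV 4.12 (cv2) and the standard library are available. Lean on these libraries where they do the work, as an engineer would, in place of code of your own. Each camera call takes 0.05 s, during which the arm holds its last target. There are 200 camera calls.

## Working session

There is one attempt and no reset: what is moved stays moved. The work goes in short steps, Python scripts to look and compute and a tool call to move; the robot and the scene stay as the last step left them, time stands still between calls to the robot, and variables do not carry over. Pictures are saved under pics/ and viewed, at most 10 in all, crops included, and the job is handed in when it is done.

Besides the shell and the picture viewer there is one more tool, called after "Emit:" by a JSON object that holds its "fn" and its "kwargs", one argument or row to a line. servo_tool: Moves the arm, as the interface text tells. Its arguments: {"type":"object","properties":{"deltas":{"type":"array","items":{"type":"number"}},"squeeze":{"type":"number"}},"required":["deltas"]}

```bash
mkdir -p pics; cat > h.py <<'E'
import numpy as np, cv2
from workcell import get_state, read_camera, close_job, grip_depth
def cloud(c):
    z=c["z_map"].astype(float);K=c["K"];v,u=np.mgrid[:480,:640]
    P=np.stack([(u-K[0,2])/K[0,0]*z,(v-K[1,2])/K[1,1]*z,z],-1)
    R=cv2.Rodrigues(np.array(c["rvec"],float))[0]
    W=(P-np.array(c["tvec"],float).ravel())@R
    W[z==0]=np.nan
    return W
def save(n,c): cv2.imwrite(f"pics/{n}.png",c["image"][:,:,::-1])
E
python3 - <<'E'
from h import *
s=get_state();print(s,grip_depth)
for n in("top","side"):
    c=read_camera(n);save(n+"0",c);np.savez(n+"0.npz",W=cloud(c),im=c["image"])
    R=cv2.Rodrigues(np.array(c["rvec"],float))[0];print(n,-R.T@np.array(c["tvec"]).ravel(),R[2])
E
```

```text
{'t': 0.0, 'joint_positions': array([-1.44157823e+00,  4.91567063e-01,  1.55944934e+00, -2.66356723e-05,
        1.09167788e+00, -1.05582067e-01]), 'joint_velocities': array([-4.59537651e-04, -5.66681511e-04, -8.18777070e-04, -2.29232192e-03,
        8.07699343e-05, -2.28234472e-04]), 'effort': array([-1.51916756e-03, -6.12647223e+01, -2.58182734e+01,  6.92371815e-02,
        4.81723482e-02, -8.03171520e-05]), 'position': array([ 145.39653984, -607.5755271 ,  185.85713727]), 'eef_rot': array([-5.50634278e-04,  9.93115651e-01,  1.17136673e-01, -1.83234196e-05]), 'force': array([ 0.26289331, -0.92405285,  0.60275854]), 'ft_torque': array([-0.00850335, -0.04501774,  0.02209645]), 'grasp_force': 0.0, 'opening': 0.9994815686896593} 18.8
top [ 306.48091844  108.71271963 1407.42509333] [ 1.70033894e-01  7.36206239e-04 -9.85437940e-01]
side [362.09422685 736.91571796 739.37277099] [ 0.19337737 -0.68236658 -0.70496883]
```

View pics/top0.png

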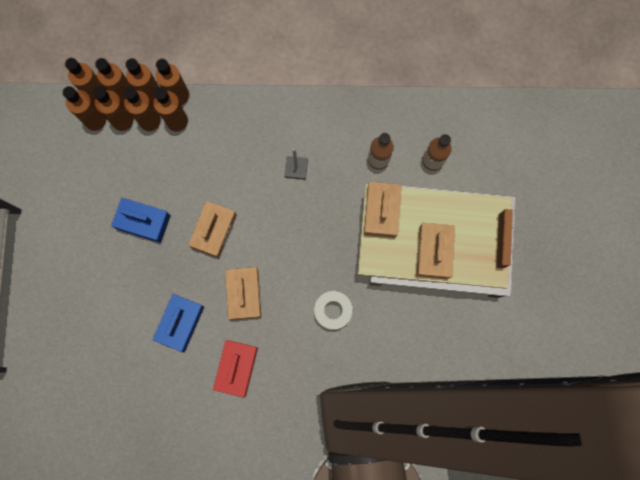

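View pics/side0.png

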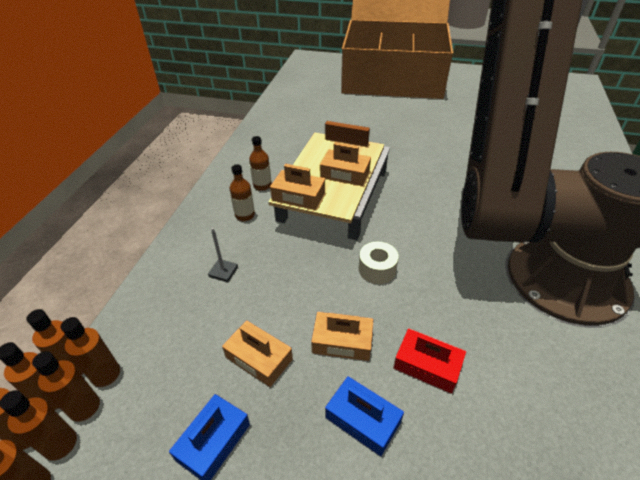

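The top view shows five candidates: brown cartons at (212,229) and (242,293), blue ones at (140,219) and (178,322), and a red one at (235,369). I want the two brown ones. The board is at (437,240) with cartons c (436,250) and d (383,209), and its grip bar is at (505,238). The post is at (296,160).

```bash
cat > m.py <<'E'
from h import *
def rect(W,m,lo,hi,name):
    m=m&(W[...,2]>lo)&(W[...,2]<hi)
    n,l,st,ce=cv2.connectedComponentsWithStats(m.astype(np.uint8))
    for i in range(1,n):
        if st[i,4]<25: continue
        p=W[l==i];r=cv2.minAreaRect(p[:,:2].astype(np.float32))
        w,h=r[1];a=r[2] if w>=h else r[2]+90   # angle of the long side
        a=(a+90)%180-90
        print(name,"px",ce[i].round(),"xy",np.round(r[0],1),"LxW",np.round(sorted(r[1])[::-1],1),"ang",round(a,1),"zmed",np.round(np.median(p[:,2]),1),st[i,4])
E
python3 - <<'E'
from m import *
d=np.load("top0.npz");W,im=d["W"],d["im"]
hsv=cv2.cvtColor(im,cv2.COLOR_RGB2HSV)
H,S,V=[hsv[...,i].astype(int) for i in range(3)]
for p in[(205,215),(230,240),(212,250),(505,238),(470,240)]: print(p,hsv[p[1] if p[0]!=205 else 215,p[0]],W[p[1],p[0]].round())
br=(H<17)&(S>90)&(V>60)&((H>3)|(S<200))
rect(W,br,30,50,"body")
rect(W,br,60,100,"fin")
rect(W,br,125,139,"bodyB")
rect(W,br,150,185,"finB")
rect(W,br,120,150,"bar")
rect(W,(H>=17)&(H<40)&(S>50)&(V>120),84,100,"board")
u=slice(140,170);print("post", [ (W[v,c].round(1)) for v in range(145,170,2) for c in range(290,300,2) if W[v,c,2]>60][:12])
rect(W,S<60,110,150,"posttip")
rect(W,np.ones_like(br),8,25,"foot?")
m=(W[...,2]>70)&(W[...,2]<86);rect(W,m,70,86,"stand")
E
```

```text
(205, 215) [ 15 119 185] [613. 366.  44.]
(230, 240) [ 23  22 139] [565. 314.  -1.]
(212, 250) [ 15 118 182] [535. 348.  38.]
(505, 238) [ 12 147 142] [ 549. -277.  138.]
(470, 240) [ 26  69 189] [ 552. -215.   96.]
body px [212. 229.] xy [585.1 351.4] LxW [110.3  69.8] ang -19.5 zmed 40.9 1278
body px [243. 293.] xy [440.2 277.5] LxW [110.   69.3] ang 5.2 zmed 41.1 1369
body px [235. 368.] xy [276.8 290.3] LxW [109.8  70.7] ang -12.7 zmed 41.3 1492
fin px [381. 153.] xy [752.6 -27. ] LxW [47.2 36.5] ang -87.6 zmed 93.9 152
fin px [436. 154.] xy [ 751.1 -150.4] LxW [47.5 34.4] ang 58.0 zmed 93.1 156
fin px [208. 225.] xy [585.3 352.7] LxW [60.2 13.1] ang -20.3 zmed 81.7 186
fin px [240. 291.] xy [439.9 278.3] LxW [58.9 10.5] ang 4.9 zmed 82.3 167
fin px [232. 368.] xy [276.7 290. ] LxW [60. 11.] ang -13.2 zmed 82.4 185
bodyB px [382. 209.] xy [611.6 -23.4] LxW [110.5  68.7] ang -4.7 zmed 132.9 1419
bodyB px [435. 251.] xy [ 524.  -133.8] LxW [109.3  69.9] ang -4.8 zmed 132.6 1457
bodyB px [505. 250.] xy [ 525.1 -275.2] LxW [21.3 18.1] ang 52.2 zmed 137.4 37
bodyB px [504. 262.] xy [ 
[... 3072 characters left out ...]
d px [438. 189.] xy [ 667.2 -155.9] LxW [172.4   5.3] ang 84.8 zmed 78.7 95
stand px [513. 213.] xy [ 608.1 -313. ] LxW [89.7  8.6] ang -5.0 zmed 78.6 79
stand px [  3. 204.] xy [626.8 803.4] LxW [14.6  7.6] ang -27.8 zmed 76.5 28
stand px [134. 215.] xy [605.6 516.5] LxW [61.  11.4] ang 71.7 zmed 81.9 125
stand px [208. 224.] xy [584.9 352.8] LxW [59.3 13.1] ang -20.3 zmed 81.9 144
stand px [447. 284.] xy [ 461.6 -165.1] LxW [331.5 115.7] ang -75.6 zmed 78.9 1133
stand px [240. 291.] xy [439.9 278.2] LxW [58.8 10.6] ang 4.5 zmed 82.4 135
stand px [173. 321.] xy [374.2 419.2] LxW [59.5 12.8] ang -21.5 zmed 81.9 150
stand px [232. 369.] xy [276.7 290.1] LxW [60.  10.7] ang -13.2 zmed 82.5 143
```

```bash
cat >> h.py <<'E'
from scipy.spatial.transform import Rotation as Ro
def go(x,y,z,phi,s=None):
    s=s or get_state();q=s["eef_rot"];R=Ro.from_quat([q[1],q[2],q[3],q[0]]).as_matrix()
    ph=np.degrees(np.arctan2(R[1,0],R[0,0]))
    d=R.T@(np.array([x,y,z])-s["position"])/1000
    t=ph-phi;t=(t+180)%360-180
    print("delta",d.round(4),"turn",round(t,1),"phi",round(ph,2),"pos",s["position"].round(1),"t",s["t"],"tilt",R[2].round(4))
E
python3 - <<'E'
from h import *
go(540,-250,330,85.2)
im=cv2.imread("pics/top0.png")[190:340,150:290]
cv2.imwrite("pics/crop.png",cv2.resize(im,None,fx=4,fy=4))
E
```

```text
delta [ 0.467  -0.2562 -0.1438] turn -71.7 phi 13.45 pos [ 145.4 -607.6  185.9] t 0.1 tilt [ 1.e-04 -1.e-03 -1.e+00]
```

View pics/crop.png

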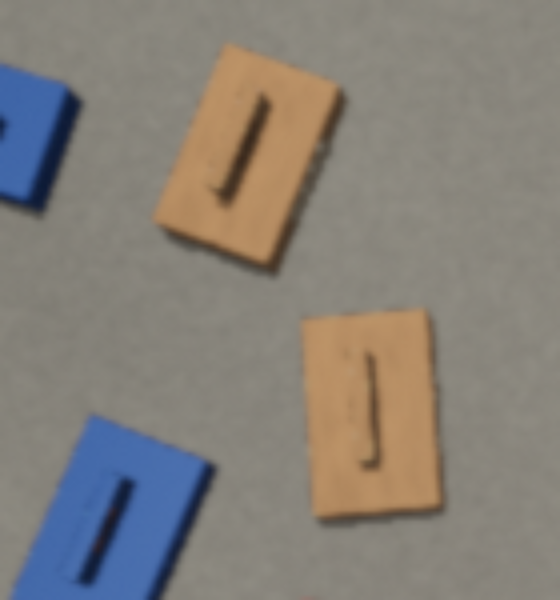

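Both are plain brown cartons with fins (crop about (250,155) and (370,415)), so the choice is confirmed. I'm moving.

Emit:
{"fn": "servo_tool", "kwargs": {
  "deltas": [-1, 0.467, -0.256, -0.144, 8, -1, 0.467, -0.256, -0.144, 8, -1, 0.467, -0.256, -0.144, 8, -1, 0.467, -0.256, -0.144, 8, -1, 0.467, -0.256, -0.144, 8, -1, 0.467, -0.256, -0.144, 8, -1, 0.467, -0.256, -0.144, 8, -1, 0.467, -0.256, -0.144, 8, -1, 0.467, -0.256, -0.144, 8, -1, 0.467, -0.256, -0.144, 8, -1, 0.467, -0.256, -0.144, 8, -1, 0.467, -0.256, -0.144, 8],
  "squeeze": 12
}}

```text
t: 1.3
position: [543.3, -246.7, 331.4]
eef_rot: [0.0, 0.999, 0.05, 0.001]
force: [0.1, -0.6, -0.2]
opening: 0.998
grasp_force: 0.0
```

```bash
python3 -c "
from h import *
go(440,278,200,5)"
```

```text
delta [-0.0509 -0.5325  0.1311] turn 0.7 phi 5.72 pos [ 543.3 -246.7  331.4] t 1.3 tilt [ 2.1e-03  4.0e-04 -1.0e+00]
```

Emit:
{"fn": "servo_tool", "kwargs": {
  "deltas": [-1, -0.05, -0.535, 0.13, 0.7, -1, -0.05, -0.535, 0.13, 0.7, -1, -0.05, -0.535, 0.13, 0.7, -1, -0.05, -0.535, 0.13, 0.7, -1, -0.05, -0.535, 0.13, 0.7, -1, -0.05, -0.535, 0.13, 0.7, -1, -0.05, -0.535, 0.13, 0.7, -1, -0.05, -0.535, 0.13, 0.7, -1, -0.05, -0.535, 0.13, 0.7, -1, -0.05, -0.535, 0.13, 0.7, -1, -0.05, -0.535, 0.13, 0.7, -1, -0.05, -0.535, 0.13, 0.7]
}}

```text
t: 2.5
position: [437.5, 280.9, 198.6]
eef_rot: [0.0, 0.999, 0.044, -0.001]
force: [-1.0, -0.7, 0.0]
opening: 0.999
grasp_force: 0.0
```

```bash
python3 -c "
from m import *
go(440,278,48,5)
c=read_camera('wrist');save('w1',c)
W=cloud(c);im=c['image'];rect(W,W[...,0]>0,70,90,'fin');rect(W,W[...,0]>0,34,50,'body')"
```

```text
delta [0.0026 0.003  0.1506] turn -0.0 phi 4.99 pos [437.5 280.9 198.6] t 2.5 tilt [-2.6e-03  5.0e-04 -1.0e+00]
fin px [236.  30.] xy [580.5 352.1] LxW [49.4 10.8] ang -20.0 zmed 84.0 1244
fin px [635. 190.] xy [491.4  23.4] LxW [27.2  3.2] ang -5.3 zmed 84.3 222
fin px [320. 218.] xy [440.8 276.5] LxW [59.7 10.3] ang 5.1 zmed 84.4 868
fin px [155. 278.] xy [374.5 417.5] LxW [60.6 10.8] ang -21.2 zmed 84.4 1032
fin px [294. 378.] xy [282.5 287.7] LxW [49.8 10.6] ang -13.3 zmed 84.3 494
body px [69. 21.] xy [592.4 507.6] LxW [90.8 48.8] ang 73.8 zmed 42.6 4481
body px [246.  52.] xy [580.8 352.5] LxW [99.5 70.6] ang -19.9 zmed 42.5 7238
body px [319. 207.] xy [440.2 276.6] LxW [110.6  70. ] ang 5.3 zmed 42.5 7671
body px [625. 201.] xy [477.1  -7.4] LxW [24.8  3.6] ang -6.7 zmed 39.8 265
body px [171. 250.] xy [374.6 417.8] LxW [110.8  70.2] ang -21.3 zmed 42.7 5366
body px [501. 246.] xy [415.1  96.4] LxW [83.2 40.2] ang -29.9 zmed 47.5 1110
body px [556. 251.] xy [419.7  48.3] LxW [48.5 18.4] ang 29.2 zmed 49.6 268
body px [532. 273.] xy [398.7  72.1] LxW [58.9 49.8] ang -33.0 zmed 48.0 808
body px [502. 253.] xy [417.2 101. ] LxW [16.3 12.1] ang 21.1 zmed 49.6 83
body px [495. 263.] xy [408.3 105.5] LxW [14.2  8.1] ang 6.1 zmed 49.5 36
body px [500. 273.] xy [397.9  99.5] LxW [11.8  7. ] ang 11.8 zmed 49.5 35
body px [503. 302.] xy [368.3  89.6] LxW [8.9 7.6] ang 58.6 zmed 49.2 27
body px [297. 317.] xy [330.7 280.2] LxW [68.8 17.3] ang -87.5 zmed 42.0 645
body px [269. 379.] xy [257.9 313.2] LxW [61.6 32.6] ang -10.1 zmed 42.7 1235
body px [312. 378.] xy [261.1 268.1] LxW [52.3 23.8] ang -11.0 zmed 42.7 821
```

Emit:
{"fn": "servo_tool", "kwargs": {
  "deltas": [-1, 0, 0, 0.04, 0, -1, 0, 0, 0.08, 0, -1, 0, 0, 0.11, 0, -1, 0, 0, 0.13, 0, -1, 0, 0, 0.13, 0]
}}

```text
t: 3.05
position: [438.7, 275.7, 68.4]
eef_rot: [0.001, 0.999, 0.041, -0.002]
force: [-1.4, -0.3, 0.2]
opening: 1.002
grasp_force: 0.0
```

```bash
python3 -c "
from h import *
go(440.5,277.3,50,5)"
```

```text
delta [ 0.002  -0.0015  0.0184] turn -0.3 phi 4.67 pos [438.7 275.7  68.4] t 3.05 tilt [-0.0041  0.0018 -1.    ]
```

Emit:
{"fn": "servo_tool", "kwargs": {
  "deltas": [-1, 0.002, -0.001, 0.018, 0, -1, 0.002, -0.001, 0.018, 0, 1, 0.002, -0.001, 0.018, 0, 1, 0.002, -0.001, 0.018, 0, 1, 0.002, -0.001, 0.018, 0, 1, 0.002, -0.001, 0.018, 0, 1, 0.002, -0.001, 0.018, 0, 1, 0.002, -0.001, 0.018, 0, 1, 0.002, -0.001, 0.018, 0, 1, 0.002, -0.001, 0.018, 0],
  "squeeze": 12
}}

```text
t: 4.05
position: [441.3, 278.7, 52.3]
eef_rot: [0.0, 0.999, 0.041, -0.0]
force: [0.1, 0.6, -0.6]
opening: 0.382
grasp_force: 0.0
```

Emit:
{"fn": "servo_tool", "kwargs": {
  "deltas": [1, 0, 0, 0, 0, 1, 0, 0, 0, 0, 1, 0, 0, 0, 0, 1, 0, 0, 0, 0, 1, 0, 0, 0, 0, 1, 0, 0, 0, 0]
}}

```text
t: 4.65
position: [441.3, 278.7, 52.3]
eef_rot: [0.0, 0.999, 0.041, -0.0]
force: [-0.3, -0.9, -1.1]
opening: 0.101
grasp_force: 12.0
```

```bash
python3 -c "
from h import *
go(623.7,-122.7,290,85.2)"
```

```text
delta [ 0.1485  0.4152 -0.2376] turn -80.5 phi 4.75 pos [441.3 278.7  52.3] t 4.65 tilt [-1.e-04  1.e-04 -1.e+00]
```

Emit:
{"fn": "servo_tool", "kwargs": {
  "deltas": [1, 0, 0, -0.02, 0, 1, 0, 0, -0.06, 0, 1, 0, 0, -0.1, 0, 1, 0, 0, -0.14, 0, 1, 0, 0, -0.18, 0, 1, 0.01, 0.03, -0.21, -5, 1, 0.02, 0.06, -0.23, -11, 1, 0.032, 0.09, -0.238, -17, 1, 0.043, 0.12, -0.238, -23, 1, 0.053, 0.15, -0.238, -29, 1, 0.064, 0.18, -0.238, -35, 1, 0.075, 0.21, -0.238, -41]
}}

```text
t: 5.85
position: [533.7, 74.4, 290.3]
eef_rot: [-0.0, 0.921, 0.391, -0.0]
force: [-0.1, 0.9, -1.8]
opening: 0.105
grasp_force: 12.0
```

```bash
python3 -c "
from h import *
print(get_state()['grasp_force'])
go(623.7,-122.7,290,85.2)"
```

```text
11.999494582414627
delta [-0.0793  0.2017  0.0003] turn -39.2 phi 46.0 pos [533.7  74.4 290.3] t 5.85 tilt [-2.e-04 -1.e-04 -1.e+00]
```

Emit:
{"fn": "servo_tool", "kwargs": {
  "deltas": [1, -0.012, 0.03, 0, -6, 1, -0.024, 0.06, 0, -12, 1, -0.036, 0.09, 0, -18, 1, -0.048, 0.12, 0, -24, 1, -0.06, 0.15, 0, -30, 1, -0.07, 0.18, 0, -36, 1, -0.076, 0.195, 0, -39, 1, -0.079, 0.202, 0, -39.2, 1, -0.079, 0.202, 0, -39.2, 1, -0.079, 0.202, 0, -39.2]
}}

```text
t: 6.85
position: [622.8, -121.1, 290.4]
eef_rot: [-0.0, 0.738, 0.675, -0.0]
force: [0.6, 0.3, -1.4]
opening: 0.103
grasp_force: 12.0
```

```bash
python3 -c "
from m import *
go(623.7,-122.7,200,85.2)
c=read_camera('wrist');save('w2',c)
W=cloud(c);rect(W,W[...,0]>0,160,190,'finB');rect(W,W[...,0]>0,126,146,'bodyB');rect(W,W[...,0]>0,210,320,'carried')
c=read_camera('side');save('s2',c)"
```

```text
delta [-0.0015  0.0011  0.0904] turn -0.3 phi 84.9 pos [ 622.8 -121.1  290.4] t 6.85 tilt [ 2.e-04 -3.e-04 -1.e+00]
finB px [293. 108.] xy [613.2 -26.1] LxW [59.4 10.1] ang -5.2 zmed 176.3 1128
finB px [206. 251.] xy [ 526.  -136.1] LxW [60.  11.1] ang -4.0 zmed 175.9 1164
bodyB px [296. 110.] xy [613.2 -25.2] LxW [110.3  69.8] ang -5.1 zmed 134.5 9146
bodyB px [457. 101.] xy [754.9 -30.8] LxW [23.8  9.9] ang -72.2 zmed 139.6 149
bodyB px [205. 236.] xy [ 515.6 -135.6] LxW [89.7 70.4] ang -4.8 zmed 134.4 5152
bodyB px [456. 236.] xy [ 754.  -151.2] LxW [23.8  9.9] ang 50.3 zmed 139.1 162
bodyB px [310. 372.] xy [ 600.8 -285.7] LxW [23.8 19. ] ang -8.4 zmed 141.5 452
carried px [314. 221.] xy [ 623. -101.] LxW [70.4 70.2] ang 84.9 zmed 280.9 13672
```

View pics/w2.png

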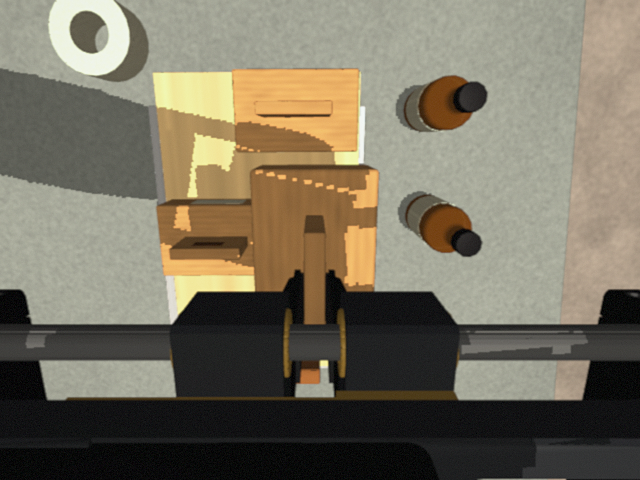

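The wrist view shows the carton held straight above the far_back gap (front edge about row 165), between c and d.

Emit:
{"fn": "servo_tool", "kwargs": {
  "deltas": [1, -0.001, 0.001, 0.02, 0, 1, -0.003, 0.002, 0.05, 0, 1, -0.003, 0.002, 0.08, 0, 1, -0.003, 0.002, 0.105, 0, 1, -0.003, 0.002, 0.12, -0.3, 1, -0.003, 0.002, 0.128, -0.3, 1, -0.003, 0.002, 0.128, -0.3, 1, -0.003, 0.002, 0.128, -0.3]
}}

```text
t: 7.75
position: [625.2, -124.8, 163.4]
eef_rot: [0.001, 0.736, 0.677, 0.0]
force: [-0.0, 1.2, -1.2]
opening: 0.101
grasp_force: 12.0
```

```bash
python3 -c "
from m import *
go(624.8,-124.2,145,85.2)
c=read_camera('wrist');save('w3',c)
W=cloud(c);rect(W,W[...,0]>0,170,190,'finB');rect(W,W[...,0]>0,126,160,'bodyB')"
```

```text
delta [ 0.0006 -0.0004  0.0184] turn 0.1 phi 85.26 pos [ 625.2 -124.8  163.4] t 7.75 tilt [-3.0e-04  1.2e-03 -1.0e+00]
finB px [273.  77.] xy [613.  -25.8] LxW [60.2 10.5] ang -4.9 zmed 176.4 3343
finB px [314. 225.] xy [626.2 -94.8] LxW [9.9 1.3] ang -3.3 zmed 180.7 176
finB px [127. 313.] xy [ 524.9 -136. ] LxW [58.4 10.1] ang -4.5 zmed 176.2 2142
bodyB px [282.  86.] xy [613.2 -25.7] LxW [110.4  69.5] ang -4.8 zmed 134.5 22364
bodyB px [559.  67.] xy [761.5 -28.8] LxW [24.4 24.3] ang 54.0 zmed 149.8 2758
bodyB px [314. 222.] xy [ 625.4 -104.8] LxW [70.6 70.2] ang 85.2 zmed 153.8 13252
bodyB px [159. 262.] xy [ 526.8 -124.5] LxW [110.3  47. ] ang -4.3 zmed 134.5 11328
bodyB px [539. 291.] xy [ 759.6 -156.3] LxW [24.7 24. ] ang -72.1 zmed 149.5 1951
```

Emit:
{"fn": "servo_tool", "kwargs": {
  "deltas": [1, 0, 0, 0.01, 0, 1, 0, 0, 0.016, 0, 1, 0, 0, 0.018, 0, 1, 0, 0, 0.0185, 0, 1, 0, 0, 0.0185, 0, 1, 0, 0, 0.0185, 0, 0.3, 0, 0, 0.0185, 0, 0.3, 0, 0, 0.0185, 0, 0.3, 0, 0, 0.0185, 0, 0.3, 0, 0, 0.0185, 0, 0.3, 0, 0, 0.0185, 0, 0.3, 0, 0, 0.0185, 0]
}}

```text
t: 9.0
position: [624.8, -125.0, 143.9]
eef_rot: [0.0, 0.736, 0.677, -0.0]
force: [0.6, 0.2, -0.3]
opening: 0.356
grasp_force: 0.0
```

Emit:
{"fn": "servo_tool", "kwargs": {
  "deltas": [0.3, 0, 0, -0.02, 0, 0.3, 0, 0, -0.05, 0, 0.3, 0, 0, -0.09, 0, 0.3, 0, 0, -0.12, 0, 0.3, 0, 0, -0.12, 0]
}}

```text
t: 9.5
position: [626.1, -125.4, 268.5]
eef_rot: [0.003, 0.736, 0.677, 0.002]
force: [-0.0, -0.5, 0.9]
opening: 0.352
grasp_force: 0.0
```

```bash
python3 -c "
from m import *
go(584.8,352.3,200,160)
c=read_camera('wrist');save('w4',c)
W=cloud(c);rect(W,W[...,0]>0,165,190,'finB');rect(W,W[...,0]>0,126,145,'bodyB')"
```

```text
delta [ 0.4727 -0.0812  0.0672] turn -74.7 phi 85.26 pos [ 626.1 -125.4  268.5] t 9.5 tilt [-0.0016  0.007  -1.    ]
finB px [286.  99.] xy [613.2 -26. ] LxW [60.1 10.3] ang -5.8 zmed 176.4 1316
finB px [312. 229.] xy [ 623.5 -124.4] LxW [59.9  9.6] ang 85.3 zmed 176.3 992
finB px [192. 254.] xy [ 525.9 -136.4] LxW [60.2 11.2] ang -5.1 zmed 176.0 1257
bodyB px [290. 102.] xy [613.3 -25.6] LxW [110.1  69.7] ang -4.8 zmed 134.5 10546
bodyB px [461.  94.] xy [755.2 -31. ] LxW [24.  10.5] ang -71.0 zmed 139.5 177
bodyB px [312. 215.] xy [ 623.5 -124.7] LxW [109.8  70.2] ang 85.3 zmed 134.3 8446
bodyB px [207. 237.] xy [ 525.8 -136.3] LxW [110.  70.] ang -4.8 zmed 134.4 7619
bodyB px [459. 238.] xy [ 754.2 -151.2] LxW [23.7  9.1] ang 47.8 zmed 138.6 177
bodyB px [290. 381.] xy [ 586.  -284.1] LxW [51.9 19. ] ang -4.7 zmed 141.6 1234
```

Emit:
{"fn": "servo_tool", "kwargs": {
  "deltas": [-1, 0.473, -0.081, 0.067, -74.7, -1, 0.473, -0.081, 0.067, -74.7, -1, 0.473, -0.081, 0.067, -74.7, -1, 0.473, -0.081, 0.067, -74.7, -1, 0.473, -0.081, 0.067, -74.7, -1, 0.473, -0.081, 0.067, -74.7, -1, 0.473, -0.081, 0.067, -74.7, -1, 0.473, -0.081, 0.067, -74.7, -1, 0.473, -0.081, 0.067, -74.7, -1, 0.473, -0.081, 0.067, -74.7, -1, 0.473, -0.081, 0.067, -74.7, -1, 0.473, -0.081, 0.067, -74.7]
}}

```text
t: 10.75
position: [582.4, 353.3, 195.1]
eef_rot: [-0.001, 0.173, 0.985, -0.001]
force: [0.2, -0.1, 0.6]
opening: 0.999
grasp_force: 0.0
```

```bash
python3 -c "
from m import *
go(584.8,352.3,52,160)
c=read_camera('wrist');save('w5',c)
W=cloud(c);rect(W,W[...,0]>0,70,90,'fin')"
```

```text
delta [-2.800e-03  1.000e-04  1.431e-01] turn 0.0 phi 160.03 pos [582.4 353.3 195.1] t 10.75 tilt [ 0.0016 -0.0021 -1.    ]
fin px [510. 187.] xy [605.3 515.1] LxW [60.7 10.7] ang 73.6 zmed 84.2 1172
fin px [314. 231.] xy [585.5 351.5] LxW [59.9 10.2] ang -20.1 zmed 84.2 890
```

Emit:
{"fn": "servo_tool", "kwargs": {
  "deltas": [-1, -0.003, 0.001, 0.04, 0, -1, -0.003, 0.001, 0.08, 0, -1, -0.003, 0.001, 0.11, 0, -1, -0.003, 0.001, 0.125, 0, -1, -0.003, 0.001, 0.125, 0, -1, -0.003, 0.001, 0.125, 0]
}}

```text
t: 11.4
position: [587.2, 352.6, 73.1]
eef_rot: [0.001, 0.174, 0.985, 0.0]
force: [0.5, 0.5, 0.3]
opening: 0.999
grasp_force: 0.0
```

```bash
python3 -c "
from m import *
go(585.2,351.9,52,160)"
```

```text
delta [ 0.0017 -0.0014  0.0211] turn -0.1 phi 159.91 pos [587.2 352.6  73.1] t 11.4 tilt [-1.1e-03  9.0e-04 -1.0e+00]
```

Emit:
{"fn": "servo_tool", "kwargs": {
  "deltas": [-1, 0.001, -0.001, 0.015, 0, -1, 0.001, -0.001, 0.021, 0, 1, 0.001, -0.001, 0.021, 0, 1, 0.001, -0.001, 0.021, 0, 1, 0.001, -0.001, 0.021, 0, 1, 0.001, -0.001, 0.021, 0, 1, 0.001, -0.001, 0.021, 0, 1, 0.001, -0.001, 0.021, 0, 1, 0.001, -0.001, 0.021, 0, 1, 0.001, -0.001, 0.021, 0, 1, 0.001, -0.001, 0.021, 0, 1, 0.001, -0.001, 0.021, 0]
}}

```text
t: 12.6
position: [585.1, 352.4, 50.9]
eef_rot: [-0.0, 0.174, 0.985, -0.0]
force: [-0.2, 0.3, -0.3]
opening: 0.216
grasp_force: 0.0
```

Emit:
{"fn": "servo_tool", "kwargs": {
  "deltas": [1, 0, 0, 0, 0, 1, 0, 0, 0, 0, 1, 0, 0, 0, 0, 1, 0, 0, 0, 0, 1, 0, 0, 0, 0]
}}

```text
t: 13.1
position: [585.1, 352.3, 50.8]
eef_rot: [-0.0, 0.174, 0.985, -0.0]
force: [-0.4, -0.0, -0.7]
opening: 0.103
grasp_force: 12.0
```

```bash
python3 -c "
from m import *
go(514,-37.2,290,85.2)"
```

```text
delta [-0.0667 -0.3903 -0.2391] turn 74.8 phi 159.95 pos [585.1 352.3  50.8] t 13.1 tilt [ 0.e+00 -2.e-04 -1.e+00]
```

Emit:
{"fn": "servo_tool", "kwargs": {
  "deltas": [1, 0, 0, -0.02, 0, 1, 0, 0, -0.06, 0, 1, 0, 0, -0.1, 0, 1, 0, 0, -0.14, 0, 1, 0, 0, -0.18, 0, 1, -0.005, -0.03, -0.21, 5, 1, -0.01, -0.06, -0.23, 11, 1, -0.015, -0.09, -0.239, 17, 1, -0.02, -0.12, -0.239, 23, 1, -0.026, -0.15, -0.239, 29, 1, -0.031, -0.18, -0.239, 35, 1, -0.036, -0.21, -0.239, 41]
}}

```text
t: 14.3
position: [546.5, 141.6, 289.9]
eef_rot: [0.0, 0.51, 0.86, -0.0]
force: [0.2, 0.2, -0.3]
opening: 0.101
grasp_force: 12.0
```

```bash
python3 -c "
from m import *
go(514,-37.2,290,85.2)"
```

```text
delta [-1.412e-01 -1.144e-01 -1.000e-04] turn 33.5 phi 118.71 pos [546.5 141.6 289.9] t 14.3 tilt [-1.e-04  0.e+00 -1.e+00]
```

Emit:
{"fn": "servo_tool", "kwargs": {
  "deltas": [1, -0.024, -0.019, 0, 6, 1, -0.048, -0.039, 0, 12, 1, -0.072, -0.058, 0, 18, 1, -0.096, -0.077, 0, 24, 1, -0.12, -0.096, 0, 30, 1, -0.135, -0.109, 0, 33, 1, -0.141, -0.114, 0, 33.5, 1, -0.141, -0.114, 0, 33.5, 1, -0.141, -0.114, 0, 33.5, 1, -0.141, -0.114, 0, 33.5]
}}

```text
t: 15.3
position: [515.6, -34.9, 289.9]
eef_rot: [-0.0, 0.734, 0.679, 0.0]
force: [-0.2, -0.5, -1.7]
opening: 0.108
grasp_force: 12.0
```

```bash
python3 -c "
from m import *
go(514,-37.2,163,85.2)
c=read_camera('wrist')
W=cloud(c);rect(W,W[...,0]>0,165,190,'finB');rect(W,W[...,0]>0,126,145,'bodyB');rect(W,W[...,0]>0,260,300,'carried')"
```

```text
delta [-0.0024 -0.0014  0.1269] turn 0.4 phi 85.56 pos [515.6 -34.9 289.9] t 15.3 tilt [ 1.e-04 -0.e+00 -1.e+00]
finB px [432. 205.] xy [613.1 -25.3] LxW [60.1 10.8] ang -5.0 zmed 176.0 1053
finB px [446. 293.] xy [ 624.6 -107.4] LxW [27.2 10.5] ang 86.0 zmed 175.8 390
bodyB px [427. 194.] xy [613.2 -25.3] LxW [109.8  69.6] ang -4.4 zmed 134.2 6356
bodyB px [575. 187.] xy [755.3 -26.2] LxW [24.4 12.4] ang 71.4 zmed 137.8 286
bodyB px [435. 268.] xy [ 624.4 -111.2] LxW [84.3 70.3] ang 85.3 zmed 134.1 3668
bodyB px [382. 285.] xy [ 575.1 -109.7] LxW [14.1  9. ] ang -4.8 zmed 133.8 156
bodyB px [563. 312.] xy [ 755. -151.] LxW [22.8 11.2] ang 43.1 zmed 137.3 266
carried px [315. 224.] xy [515.8 -15.7] LxW [70.2 66.9] ang -4.3 zmed 281.6 12921
```

Emit:
{"fn": "servo_tool", "kwargs": {
  "deltas": [1, -0.001, -0.001, 0.02, 0, 1, -0.001, -0.001, 0.05, 0, 1, -0.001, -0.001, 0.08, 0.4, 1, -0.001, -0.001, 0.105, 0.4, 1, -0.001, -0.001, 0.12, 0.4, 1, -0.001, -0.001, 0.127, 0.4, 1, -0.001, -0.001, 0.127, 0.4, 1, -0.001, -0.001, 0.127, 0.4]
}}

```text
t: 16.15
position: [514.8, -36.5, 163.6]
eef_rot: [0.0, 0.737, 0.676, 0.0]
force: [-0.4, -0.1, 0.1]
opening: 0.102
grasp_force: 12.0
```

```bash
python3 -c "
from m import *
go(514,-37.2,144,85.2)
c=read_camera('wrist')
W=cloud(c);rect(W,W[...,0]>0,165,190,'finB');rect(W,W[...,0]>0,126,165,'bodyB');rect(W,W[...,0]>0,145,165,'carried')"
```

```text
delta [-0.0007 -0.0008  0.0196] turn -0.1 phi 85.09 pos [514.8 -36.5 163.6] t 16.15 tilt [-2.e-04  1.e-03 -1.e+00]
finB px [315. 230.] xy [515.8  -9.4] LxW [9.9 1.4] ang -4.4 zmed 178.9 229
finB px [506. 241.] xy [613.  -25.4] LxW [60.7 10.7] ang -5.0 zmed 176.0 2974
finB px [520. 380.] xy [ 624.2 -109.5] LxW [31.5 10.9] ang 83.6 zmed 175.4 1148
bodyB px [470. 219.] xy [613.  -25.9] LxW [110.3  70.5] ang -4.8 zmed 134.3 17539
bodyB px [315. 224.] xy [515.3 -17.6] LxW [70.3 67.3] ang -4.9 zmed 155.3 12963
bodyB px [497. 304.] xy [627.1 -80.9] LxW [70.5 23.6] ang -5.2 zmed 134.0 3808
bodyB px [314. 380.] xy [ 503.7 -121.2] LxW [27.8 26.6] ang -82.4 zmed 134.5 1149
bodyB px [481. 379.] xy [ 610.5 -124. ] LxW [49.5 18.4] ang 85.4 zmed 135.6 1967
bodyB px [536. 377.] xy [ 655.9 -137.2] LxW [32.8  5.8] ang -88.7 zmed 133.9 133
carried px [315. 225.] xy [515.2 -17.6] LxW [70.3 67.2] ang -4.9 zmed 155.3 12620
carried px [481. 227.] xy [612.8 -21.1] LxW [60.8  9.5] ang 3.8 zmed 155.5 1008
carried px [497. 379.] xy [ 618.8 -119.9] LxW [39.9  2.1] ang 84.5 zmed 155.3 687
```

Emit:
{"fn": "servo_tool", "kwargs": {
  "deltas": [1, 0.0015, 0, 0.01, 0, 1, 0.0015, 0, 0.017, 0, 1, 0.0015, 0, 0.019, 0, 1, 0.0015, 0, 0.02, 0, 1, 0.0015, 0, 0.02, 0, 1, 0.0015, 0, 0.02, 0, 0.3, 0.0015, 0, 0.02, 0, 0.3, 0.0015, 0, 0.02, 0, 0.3, 0.0015, 0, 0.02, 0, 0.3, 0.0015, 0, 0.02, 0, 0.3, 0.0015, 0, 0.02, 0, 0.3, 0.0015, 0, 0.02, 0]
}}

```text
t: 17.4
position: [514.5, -35.2, 142.9]
eef_rot: [0.0, 0.737, 0.676, -0.0]
force: [0.1, -0.1, -0.7]
opening: 0.354
grasp_force: 0.0
```

Emit:
{"fn": "servo_tool", "kwargs": {
  "deltas": [0.3, 0, 0, -0.02, 0, 0.3, 0, 0, -0.05, 0, 0.3, 0, 0, -0.09, 0, 0.3, 0, 0, -0.13, 0, 0.3, -0.01, 0, -0.16, 0, 0.3, -0.04, 0, -0.18, 0, 0.3, -0.08, 0, -0.18, 0, 0.3, -0.12, 0, -0.18, 0, 0.3, -0.16, 0, -0.18, 0, 0.3, -0.2, 0.017, -0.18, 0, 0.3, -0.235, 0.017, -0.18, 0, 0.3, -0.235, 0.017, -0.18, 0]
}}

```text
t: 18.6
position: [510.7, -274.3, 322.0]
eef_rot: [-0.0, 0.738, 0.675, -0.0]
force: [-0.0, 0.1, 0.6]
opening: 0.348
grasp_force: 0.0
```

```bash
python3 -c "
from m import *
go(551.5,-281,200,-4.8)
c=read_camera('wrist');save('w6',c)
W=cloud(c);rect(W,W[...,0]>0,165,190,'finB');rect(W,W[...,0]>0,138,146,'bar');rect(W,W[...,0]>0,126,137,'bodyB')
c=read_camera('side');save('s6',c)
c=read_camera('top');save('t6',c);W=cloud(c);hsv=cv2.cvtColor(c['image'],cv2.COLOR_RGB2HSV)
rect(W,W[...,0]>0,165,180,'Tfin');rect(W,(hsv[...,0]<17)&(hsv[...,1]>90),126,145,'Tbody')"
```

```text
delta [-0.003   0.0414  0.1219] turn 89.7 phi 84.86 pos [ 510.7 -274.3  322. ] t 18.6 tilt [-2.0e-04 -1.1e-03 -1.0e+00]
finB px [436.  33.] xy [ 622.9 -129.1] LxW [51.7 11.2] ang 84.9 zmed 176.0 1074
finB px [320.  55.] xy [ 525.7 -136.9] LxW [58.9 10.9] ang -5.1 zmed 176.3 1144
bar px [422.  39.] xy [ 618.8 -124.7] LxW [60.5  8.6] ang -87.2 zmed 142.1 176
bar px [568.  63.] xy [ 752.4 -158.8] LxW [23.8 10. ] ang -73.2 zmed 142.3 156
bar px [316.  67.] xy [ 525.1 -141.5] LxW [58.2  0.6] ang -4.7 zmed 142.9 101
bar px [358. 215.] xy [ 552.6 -282.4] LxW [119.7  18.6] ang -4.7 zmed 142.1 2123
bodyB px [296.   7.] xy [508.7 -87.6] LxW [69.8 10.7] ang -5.1 zmed 134.3 1171
bodyB px [420.  55.] xy [ 622.5 -136. ] LxW [87.2 70.7] ang 85.2 zmed 134.4 6171
bodyB px [319.  63.] xy [ 525.6 -136.7] LxW [110.3  70.6] ang -5.3 zmed 134.5 8091
bodyB px [560.  65.] xy [ 752.3 -157.5] LxW [19.5  9. ] ang -82.6 zmed 129.6 107
bodyB px [354. 205.] xy [ 552.3 -273.3] LxW [117.5   1.4] ang -4.3 zmed 131.9 195
Tfin px [385. 203.] xy [612.3 -24. ] LxW [60.  10.8] ang -4.2 zmed 174.7 158
Tfin px [433. 199.] 
[... 544 characters left out ...]
xy [847.7 641.1] LxW [27.5 13.7] ang -47.8 zmed 135.4 41
Tbody px [104. 100.] xy [845.4 576.7] LxW [27.7 12. ] ang -63.0 zmed 136.6 34
Tbody px [135. 101.] xy [846.9 510.9] LxW [26.3 11.6] ang -52.0 zmed 136.8 33
Tbody px [164. 101.] xy [843.8 447.1] LxW [23.   7.3] ang -72.2 zmed 136.4 27
Tbody px [382. 209.] xy [611.6 -23.1] LxW [110.2  70.1] ang -6.4 zmed 132.8 1418
Tbody px [429. 205.] xy [ 622.2 -122. ] LxW [108.3  70.2] ang 85.6 zmed 132.9 1396
Tbody px [506. 238.] xy [ 550.7 -279. ] LxW [118.9  18.9] ang -4.8 zmed 139.8 517
Tbody px [435. 250.] xy [ 524.9 -134.2] LxW [111.1  69.6] ang -4.6 zmed 132.8 1507
Tbody px [388. 256.] xy [512.8 -35.8] LxW [109.5  71.2] ang 84.5 zmed 133.1 1496
```

View pics/w6.png

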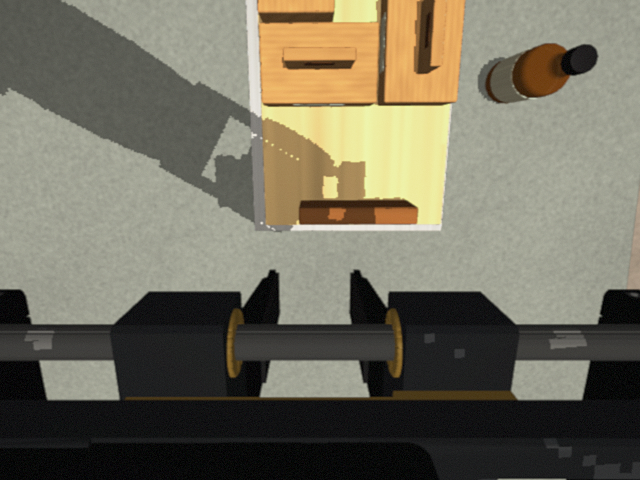

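The wrist view shows the layer complete, with c at (320,55), far_back at (425,50) and near_front behind them at the top. The bar is at (358,212). The top view puts all four cartons within 2 mm of their places, so I go to the bar.

Emit:
{"fn": "servo_tool", "kwargs": {
  "deltas": [0, -0.003, 0.041, 0.02, 90, 0, -0.003, 0.041, 0.04, 90, 0, -0.003, 0.041, 0.06, 90, 0, -0.003, 0.041, 0.08, 90, 0, -0.003, 0.041, 0.1, 90, 0, -0.003, 0.041, 0.12, 90, 0, -0.003, 0.041, 0.12, 90, 0, -0.003, 0.041, 0.12, 90, 0, -0.003, 0.041, 0.12, 90, 0, -0.003, 0.041, 0.12, 90, 0, -0.003, 0.041, 0.12, 90, 0, -0.003, 0.041, 0.12, 90]
}}

```text
t: 19.95
position: [552.0, -276.1, 203.4]
eef_rot: [0.0, 0.999, -0.043, 0.0]
force: [-0.7, -0.3, -0.4]
opening: 0.502
grasp_force: 0.0
```

```bash
python3 -c "
from m import *
go(552,-281,113,-4.8)
c=read_camera('wrist');W=cloud(c);rect(W,W[...,0]>0,138,146,'bar')"
```

```text
delta [0.0004 0.0049 0.0904] turn -0.1 phi -4.91 pos [ 552.  -276.1  203.4] t 19.95 tilt [ 4.e-04  2.e-04 -1.e+00]
bar px [123. 155.] xy [ 620.9 -154.5] LxW [9.9 2.3] ang -5.4 zmed 142.0 90
bar px [324. 232.] xy [ 552.6 -282.8] LxW [118.9  18. ] ang -4.8 zmed 142.4 4221
bar px [130. 268.] xy [ 541.5 -143.1] LxW [31.2  9.6] ang 13.2 zmed 141.8 264
bar px [ 37. 315.] xy [513.4 -66.2] LxW [13.2  7.5] ang 36.7 zmed 141.6 134
```

Emit:
{"fn": "servo_tool", "kwargs": {
  "deltas": [0, 0, 0.005, 0.02, 0, 0, 0, 0.005, 0.04, 0, 0, 0, 0.005, 0.06, 0, 0, 0, 0.005, 0.078, 0, 0, 0, 0.005, 0.088, 0, 0, 0, 0.005, 0.091, 0, 0, 0, 0.005, 0.091, 0, 0, 0, 0.005, 0.091, 0, 0, 0, 0.005, 0.091, 0]
}}

```text
t: 20.9
position: [551.6, -282.5, 112.8]
eef_rot: [0.0, 0.999, -0.043, 0.001]
force: [-0.0, -1.3, -0.0]
opening: 0.501
grasp_force: 0.0
```

Emit:
{"fn": "servo_tool", "kwargs": {
  "deltas": [0.4, 0, 0, 0, 0, 0.5, 0, 0, 0, 0, 0.6, 0, 0, 0, 0, 1, 0, 0, 0, 0, 1, 0, 0, 0, 0, 1, 0, 0, 0, 0, 1, 0, 0, 0, 0, 1, 0, 0, 0, 0, 1, 0, 0, 0, 0, 1, 0, 0, 0, 0],
  "squeeze": 35
}}

```text
t: 21.9
position: [551.3, -282.4, 112.0]
eef_rot: [0.0, 0.999, -0.043, 0.0]
force: [-0.1, -1.0, 0.6]
opening: 0.174
grasp_force: 35.0
```

```bash
python3 - <<'E'
from m import *
s=get_state();print(s['grasp_force'],s['force'])
go(s['position'][0]+14,s['position'][1]+160,s['position'][2],-5)
c=read_camera('top');W=cloud(c);hsv=cv2.cvtColor(c['image'],cv2.COLOR_RGB2HSV).astype(int)
m=(hsv[...,0]>=17)&(hsv[...,0]<40)&(hsv[...,1]>50)
rect(W,m,84,100,'board');rect(W,W[...,0]>0,165,180,'fin');rect(W,(W[...,0]>700)&(W[...,1]>100)&(W[...,1]<220),8,25,'foot');rect(W,(W[...,0]>700)&(W[...,1]>100)&(W[...,1]<220),100,140,'rod')
rect(W,hsv[...,1]<60,60,86,'stand')
c=read_camera('side');save('s7',c);W=cloud(c)
rect(W,(W[...,0]>700)&(W[...,1]>100)&(W[...,1]<220),60,140,'Srod');rect(W,(W[...,0]>700)&(W[...,1]>100)&(W[...,1]<220),115,140,'Srod');rect(W,(W[...,0]>700)&(W[...,1]>100)&(W[...,1]<220),8,25,'Sfoot')
hsv=cv2.cvtColor(c['image'],cv2.COLOR_RGB2HSV).astype(int)
rect(W,(hsv[...,0]>=17)&(hsv[...,0]<40)&(hsv[...,1]>50),87,97,'Sboard')
E
```

```text
35.00008463859558 [-0.0562859  -1.0076058   0.56830878]
delta [ 0.0002 -0.1606 -0.    ] turn 0.1 phi -4.95 pos [ 551.3 -282.4  112. ] t 21.9 tilt [ 1.e-04  2.e-04 -1.e+00]
board px [363. 238.] xy [574.5  15.3] LxW [199.7  32.1] ang 3.5 zmed 90.5 254
board px [406. 224.] xy [608.3 -85.8] LxW [114.1  51.8] ang -8.2 zmed 91.0 355
board px [474. 231.] xy [ 575.2 -225.9] LxW [189.  116.7] ang -17.1 zmed 90.8 2457
fin px [385. 203.] xy [612.5 -24. ] LxW [61.1 10.6] ang -4.7 zmed 173.7 157
fin px [433. 199.] xy [ 622.7 -122.8] LxW [60.9 11.8] ang 86.1 zmed 174.2 173
fin px [440. 241.] xy [ 534.3 -135.6] LxW [39.5 11.2] ang -4.4 zmed 173.7 107
fin px [382. 251.] xy [513.9 -19.5] LxW [27.2 10.4] ang 84.0 zmed 174.3 72
foot px [295. 167.] xy [737.  165.7] LxW [51.9 49.4] ang -6.0 zmed 11.6 327
stand px [  4. 204.] xy [626.4 807.8] LxW [17.  13.2] ang -73.4 zmed 73.4 49
Srod px [215. 241.] xy [739.7 165.5] LxW [12.2  7.4] ang -53.8 zmed 98.5 99
Srod px [213. 232.] xy [740.  164.4] LxW [8.5 6.3] ang -41.6 zmed 125.4 25
Sfoot px [222. 270.] xy [740.8 163.2] LxW [52.2 51.3] ang 85.0 zmed 10.9 360
Sboard px [321. 141.] xy [ 620.8 -269.1] LxW [90.7 64.2] ang -27.1 zmed 90.9 273
Sboard px [344. 184.] xy [ 565.2 -143.4] LxW [326.4 200.9] ang 84.5 zmed 90.9 879
```

View pics/s7.png

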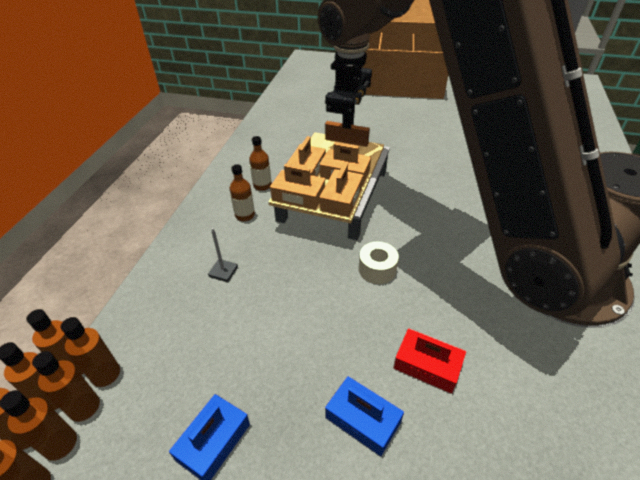

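The side view shows the gripper on the bar (345,125), all four cartons on the board, and the post at (215,245). I now slide it out gently.

Emit:
{"fn": "servo_tool", "kwargs": {
  "deltas": [1, 0, -0.001, 0, 0, 1, 0, -0.003, 0, 0, 1, 0, -0.006, 0, 0, 1, 0, -0.01, 0, 0, 1, 0, -0.015, 0, 0, 1, 0, -0.021, 0, 0, 1, 0, -0.027, 0, 0, 1, 0, -0.032, 0, 0, 1, 0, -0.036, 0, 0, 1, 0, -0.039, 0, 0, 1, 0, -0.04, 0, 0, 1, 0, -0.04, 0, 0]
}}

```text
t: 23.2
position: [554.8, -242.1, 112.0]
eef_rot: [-0.0, 0.999, -0.043, -0.0]
force: [-0.5, -1.9, 0.2]
opening: 0.178
grasp_force: 35.0
```

```bash
cat > chk.py <<'E'
from m import *
s=get_state();print(s['grasp_force'],s['force'],s['opening']);go(*s['position'],-5)
c=read_camera('top');W=cloud(c);hsv=cv2.cvtColor(c['image'],cv2.COLOR_RGB2HSV).astype(int)
rect(W,(W[...,0]>450),165,182,'fin')
rect(W,(W[...,0]>450)&(hsv[...,0]<17),126,145,'body')
m=(hsv[...,0]>=17)&(hsv[...,0]<40)&(hsv[...,1]>50)&(W[...,2]>84)&(W[...,2]<100)
p=W[m];e=np.array([.0872,.9962]);f=np.array([.9962,-.0872])
q=p[:,:2]@e;print("board front along",q.max().round(1),np.percentile(q,99.5).round(1),"across",(p[:,:2]@f).min().round(1),(p[:,:2]@f).max().round(1),"post",np.array([737.3,165.7])@e,np.array([737.3,165.7])@f)
c=read_camera('side');W=cloud(c);hsv=cv2.cvtColor(c['image'],cv2.COLOR_RGB2HSV).astype(int)
rect(W,(W[...,0]>700)&(W[...,1]>100)&(W[...,1]<220),8,25,'Sfoot')
m=(hsv[...,0]>=15)&(hsv[...,0]<40)&(hsv[...,1]>50)&(W[...,2]>80)&(W[...,2]<105)&(W[...,0]>400)&(W[...,0]<700)
p=W[m];q=p[:,:2]@e;fr=p[q>q.max()-15];print("side front",q.max().round(1),np.percentile(q,99).round(1),"z front",np.median(fr[:,2]).round(1),"n",len(p))
save('s%d'%int(s['t']*10),c)
E
python3 chk.py
```

```text
35.00015079975128 [-0.52464705 -1.89279467  0.21489908] 0.1781430779428565
delta [0. 0. 0.] turn 0.1 phi -4.94 pos [ 554.8 -242.1  112. ] t 23.2 tilt [-0.e+00 -3.e-04 -1.e+00]
fin px [365. 201.] xy [616.7  16.2] LxW [59.9 10.6] ang -4.5 zmed 174.8 146
fin px [414. 197.] xy [626.9 -82.8] LxW [59.5 11.5] ang 84.8 zmed 174.3 171
fin px [420. 243.] xy [529.8 -94.8] LxW [58.7 11.1] ang -5.4 zmed 174.3 158
fin px [363. 249.] xy [518.3  18.5] LxW [30.9 11.5] ang 82.4 zmed 174.3 81
body px [107.  72.] xy [912. 575.] LxW [27.6 12.8] ang -44.2 zmed 137.1 43
body px [77. 72.] xy [910.1 640.2] LxW [25.3 10.4] ang -54.5 zmed 137.5 44
body px [136.  72.] xy [909.8 512.3] LxW [26.8 14. ] ang -63.8 zmed 137.6 43
body px [166.  73.] xy [910.5 447.1] LxW [27.3 14.1] ang -62.6 zmed 137.8 38
body px [75. 99.] xy [847.9 640.4] LxW [27.4 15.6] ang -42.7 zmed 136.7 44
body px [104. 100.] xy [846.9 576.8] LxW [27.9 15.9] ang -55.7 zmed 137.6 40
body px [135. 100.] xy [845.8 510.5] LxW [26.7 13.4] ang -52.8 zmed 137.6 38
body px [164. 101.] xy [845.5 446.8] LxW [27.7 16.9] ang -60.5 zmed 138.4 36
body px [363. 207.] xy [616.7  16.4] LxW [111.3  68.6] ang -6.4 zmed 132.9 1434
body px [410. 202.] xy [626.9 -82.6] LxW [109.1  71.9] ang 85.5 zmed 132.9 1418
body px [418. 238.] xy [540.6 -95.1] LxW [87.7 69.2] ang -5.0 zmed 132.9 922
body px [356. 249.] xy [518.1  18.8] LxW [79.9 70.7] ang 84.6 zmed 132.9 720
body px [392. 241.] xy [542.7 -42. ] LxW [23.1  8. ] ang 59.3 zmed 132.6 29
board front along 108.8 108.4 across 70.6 674.1 post 229.36289999999997 720.04922
Sfoot px [222. 269.] xy [741.4 163.8] LxW [51.5 50.8] ang -5.8 zmed 10.9 347
side front 109.0 107.9 z front 90.8 n 2469
```

Emit:
{"fn": "servo_tool", "kwargs": {
  "deltas": [1, 0, -0.001, 0, 0, 1, 0, -0.004, 0, 0, 1, 0, -0.008, 0, 0, 1, 0, -0.013, 0, 0, 1, 0, -0.019, 0, 0, 1, 0, -0.025, 0, 0, 1, 0, -0.031, 0, 0, 1, 0, -0.036, 0, 0, 1, 0, -0.041, 0, 0, 1, 0, -0.045, 0, 0, 1, 0, -0.048, 0, 0, 1, 0, -0.05, 0, 0]
}}

```text
t: 24.5
position: [559.2, -192.9, 112.1]
eef_rot: [0.0, 0.999, -0.043, 0.0]
force: [-1.3, -5.3, 1.1]
opening: 0.175
grasp_force: 35.0
```

Emit:
{"fn": "servo_tool", "kwargs": {
  "deltas": [1, 0, -0.001, 0, 0, 1, 0, -0.004, 0, 0, 1, 0, -0.008, 0, 0, 1, 0, -0.013, 0, 0, 1, 0, -0.019, 0, 0, 1, 0, -0.025, 0, 0, 1, 0, -0.031, 0, 0, 1, 0, -0.036, 0, 0, 1, 0, -0.041, 0, 0, 1, 0, -0.045, 0, 0, 1, 0, -0.048, 0, 0, 1, 0, -0.05, 0, 0]
}}

```text
t: 25.7
position: [563.9, -143.6, 112.7]
eef_rot: [0.001, 0.999, -0.043, 0.001]
force: [-1.2, -8.5, 5.4]
opening: 0.173
grasp_force: 35.0
```

```bash
python3 chk.py | grep -v "body px \[ *[0-9]*\. *[0-9][0-9]*\.\] xy \[[89]"
```

```text
35.010777711868286 [-1.20532635 -8.54602129  5.42280304] 0.17280799343697115
delta [0. 0. 0.] turn 0.1 phi -4.93 pos [ 563.9 -143.6  112.7] t 25.7 tilt [ 0.0016  0.0017 -1.    ]
fin px [317. 197.] xy [626.2 114.4] LxW [60.6 10.3] ang -5.0 zmed 174.1 146
fin px [365. 192.] xy [635.1  15.9] LxW [58.4 11.5] ang 86.9 zmed 173.9 167
fin px [371. 239.] xy [537.6   4.3] LxW [59.4 10.3] ang -4.3 zmed 174.9 152
fin px [322. 245.] xy [525.9 102.6] LxW [59.1 11. ] ang 84.5 zmed 173.8 165
body px [317. 202.] xy [625.6 115.2] LxW [111.5  68.3] ang -5.4 zmed 132.0 1422
body px [364. 198.] xy [636.   15.6] LxW [106.8  72.4] ang 85.3 zmed 132.7 1384
body px [369. 243.] xy [537.8   4.1] LxW [110.5  67.6] ang -5.1 zmed 132.8 1484
body px [322. 248.] xy [525.8 102.4] LxW [106.3  70.8] ang 85.0 zmed 132.5 1342
board front along 207.4 206.8 across 65.5 771.6 post 229.36289999999997 720.04922
Sfoot px [222. 270.] xy [740.5 163.5] LxW [52.5 49.8] ang 85.0 zmed 10.9 357
side front 207.4 206.3 z front 89.9 n 2955
```

Emit:
{"fn": "servo_tool", "kwargs": {
  "deltas": [1, 0, -0.001, 0, 0, 1, 0, -0.003, 0, 0, 1, 0, -0.006, 0, 0, 1, 0, -0.01, 0.0003, 0, 1, 0, -0.014, 0.0005, 0, 1, 0, -0.017, 0.0005, 0, 1, 0, -0.019, 0.0005, 0, 1, 0, -0.0205, 0.0005, 0, 1, 0, -0.0213, 0.0005, 0, 1, 0, -0.0213, 0.0005, 0, 1, 0, -0.0213, 0.0005, 0, 1, 0, -0.0213, 0.0005, 0]
}}

```text
t: 27.0
position: [566.1, -123.0, 112.6]
eef_rot: [0.001, 0.999, -0.043, 0.001]
force: [-0.7, -9.8, 8.8]
opening: 0.178
grasp_force: 35.0
```

```bash
python3 chk.py | grep -v "body px \[ *[0-9]*\. *[0-9][0-9]*\.\] xy \[[89]"; ls pics
```

```text
35.01734018325806 [-0.702237   -9.77013496  8.81690507] 0.17804945857429785
delta [0. 0. 0.] turn 0.1 phi -4.95 pos [ 566.1 -123.   112.6] t 27.0 tilt [ 0.0029  0.0022 -1.    ]
fin px [307. 196.] xy [627.8 135.1] LxW [60.2 10.4] ang -5.2 zmed 173.4 150
fin px [355. 191.] xy [637.5  36.4] LxW [58.2 12.6] ang 87.0 zmed 173.9 168
fin px [361. 238.] xy [539.5  24.8] LxW [60.1 10.3] ang -4.5 zmed 175.1 153
fin px [312. 244.] xy [527.7 123.9] LxW [58.7 11. ] ang 84.6 zmed 173.9 165
body px [442. 144.] xy [ 752.8 -152.4] LxW [23.5 11.9] ang 64.9 zmed 137.2 26
body px [307. 201.] xy [627.5 135.8] LxW [110.5  68.5] ang -5.2 zmed 131.8 1441
body px [354. 197.] xy [637.7  35.8] LxW [108.9  71.6] ang 85.3 zmed 132.4 1371
body px [360. 243.] xy [539.7  24.5] LxW [111.   67.9] ang -4.9 zmed 132.6 1477
body px [312. 248.] xy [527.7 124. ] LxW [108.1  71.6] ang 85.3 zmed 132.2 1450
board front along 228.3 227.6 across 64.9 757.9 post 229.36289999999997 720.04922
Sfoot px [222. 270.] xy [740.2 164.4] LxW [51.4 50.7] ang -5.5 zmed 10.9 356
side front 228.3 226.6 z front 89.9 n 3080
crop.png
s2.png
s232.png
s257.png
s270.png
s6.png
s7.png
side0.png
t6.png
top0.png
w1.png
w2.png
w3.png
w4.png
w5.png
w6.png
```

```bash
python3 -c "
from h import *
s=get_state();print(s['joint_velocities'].round(4),s['grasp_force']);print(close_job())"
```

```text
[ 0.0014 -0.0005  0.0011  0.0002 -0.0002 -0.0009] 35.01698434352875
the job is handed in; nothing more can be done
None
```

The job is handed in at about 27 s of the 72 s allowed, with no verdict returned: at the last check the four cartons stood in the windmill layer, and the board was held nearly level at 35 N with its front edge about 1 mm from the post.

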